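# Make up a bracket kit and a marking-out kit

### The job

Make up two kits from the stock on the table. Bracket kit, in the small green box: set the wooden block down flat on the floor first, the same way up as it lies now, then stand the saddle bracket over it, both feet down on the box floor beside the block. Marking-out kit, in the orange tray: the yellow tape measure stands upright in one compartment and the paint marker lies flat in the other; leave the nut and the bolt where they are.

Things in the scene. Friction and masses are not known exactly. Their poses are not given: they have to be found in the camera images.
- green_tray: Small green plastic box, open above, fixed to the table; outside 118 (x) x 72 (y) mm, inside 112 x 66 mm. Origin: centre of its underside. Floor 3 mm thick, outer walls 15 mm high and 3 mm thick
- orange_tray: Orange plastic tray fixed to the table, two open compartments side by side along its y; outside 146 (x) x 141 (y) mm. Origin: centre of its underside. Floor 3 mm thick, outer walls 15 mm high and 3 mm thick, a 14 mm high, 3 mm thick divider along x at y = 0. Each compartment is 140 (x) x 66 (y) mm inside, centred at y = +34.5 and y = -34.5 mm
- block_center (a point): Centre of the pine packing block, 36 (x) x 52 (y) x 36 (z) mm, two dark holes in its top; z up. Grasp across x; in the box its y lies along the box's y, so that the bracket passes over it
- saddle_center (a point): Centre (22 mm up) of the grey metal saddle bracket, a hat-shaped strap 3 mm thick, z up: 100 mm over its two flat feet along x, 40 wide (y), 44.5 high. The hat is 52 mm wide outside (x), inside 46 wide and 41.5 high, open below and at both y ends. Grasp the hat across x. Its feet fit the green box along its x (6 mm spare each end); it passes over the block, x axes parallel, 5 mm spare each side
- tape_center (a point): Centre of the yellow tape measure standing upright, 35 (x) x 80 (y) x 69 (z) mm, z up. Grasp across x
- marker_center (a point): Centre of the white paint marker with yellow cap, lying along its y, 127 mm long, 15 mm diameter (7 mm over the surface). Grasp across it; it fits an orange compartment along the tray's x
- nut_center (a point): Centre of the silver hex nut, 24x27x12 mm, lying flat: not part of either kit, stays
- short_bolt_center (a point): Centre of the silver bolt with hexagonal head, 65 mm long, 14 mm wide, lying along its y: not part of either kit, stays
Mind the look-alikes: they are no part of the job. There is more than one size of the part that bears tape_center; the job needs the larger.

How it is judged:
At the end, for the whole second after the job is handed in: Green box: block flat on the floor, bracket over it with its feet on the floor (within 12 mm of the box's middle along x, 18 mm of the block, tilts under 0.12 rad). Orange tray: tape measure upright (0.15 rad) on the floor of one compartment, marker flat in the other. All at rest (x of block_center in the frame of green_tray between -0.025 and 0.025 m and y of block_center in the frame of green_tray between -0.015 and 0.015 m and z of block_center in the frame of green_tray below 0.024 m and x of saddle_center in the frame of green_tray between -0.012 and 0.012 m and y of saddle_center in the frame of green_tray between -0.025 and 0.025 m and z of saddle_center in the frame of green_tray below 0.028 m and ((x of tape_center in the frame of orange_tray between -0.05 and 0.05 m and y of tape_center in the frame of orange_tray between 0.01 and 0.06 m and z of tape_center in the frame of orange_tray below 0.042 m and x of marker_center in the frame of orange_tray between -0.025 and 0.025 m and y of marker_center in the frame of orange_tray between -0.065 and -0.005 m and z of marker_center in the frame of orange_tray below 0.016 m) or (x of tape_center in the frame of orange_tray between -0.05 and 0.05 m and y of tape_center in the frame of orange_tray between -0.06 and -0.01 m and z of tape_center in the frame of orange_tray below 0.042 m and x of marker_center in the frame of orange_tray between -0.025 and 0.025 m and y of marker_center in the frame of orange_tray between 0.005 and 0.065 m and z of marker_center in the frame of orange_tray below 0.016 m)) and horizontal distance between saddle_center and block_center below 0.018 m and angle between each of block_center, saddle_center's own z axis and vertical below 0.12 rad and angle between tape_center's own z axis and vertical below 0.15 rad and linear speed of each of wood_block, saddle, tape_measure, marker below 0.02 m/s); the robot touches nothing.
It fails at once if the nut or the bolt is disturbed (moved more than 20 mm) (distance of any of nut_center, short_bolt_center from where it was at the start of the episode above 0.02 m).
It also fails if it takes over 128 s, if anything falls off the work surface, if the arm or the gripper's body presses on something with over 40 N, if the wrist force passes 120 N, or if a joint passes its speed limit or range.

### The arm

A 7-joint arm with a two-finger parallel gripper is mounted at the origin on a cart in front of the work surface, level with it; the furniture and walls round the work are solid. World frame = base frame: x ahead of the robot, y to its left, z up, the work surface at z = 0. Lengths are in m, angles in rad, forces in N, time in s.
With the tool pointing down it reaches from about 0.4 to 0.875 m from the base axis. Payload 6.5 kg.
Tool frame: the origin (TCP) lies on the front face of the gripper's body, between the roots of the fingers; the fingertips stand 73 mm ahead of it and the grasp point (between the pads) lies 54 mm ahead of it (ctrl.hold_point_z is the distance from the TCP to the grasp point, in m); z points along the fingers, y is the direction in which the jaws open and shut (so a half turn about z gives the same grasp; the last joint's range is limited). The gripper opens to 85 mm and grips with 20 to 120 N. Pads are 22 mm wide; open, the fingers measure 114 mm over their backs; the gripper's body (76 mm by 85 mm) begins 54 mm behind the grasp point. The pads swing forward as they close: fully open they stand 13 mm farther back than shut.
Start: joints at [1.22, 0.536, -0.004, 1.538, 0.003, 1.067, -0.071], TCP at [0.183, -0.624, 0.304] pointing down, gripper open.
Joint ranges: [-2.7, 2.7], [-0.37, 2.16], [-1.27, 1.26], [0.24, 2.4], [-1.31, 4.45], [0.19, 1.91], [-2.76, 2.76]. Speed limits (rad/s): [2.39, 2.39, 3.14, 3.14, 3.14, 3.14, 3.14].

### API

Orientations are given as a 3x3 rotation matrix whose columns are the frame's x, y, z axes.
In Python, from rig import read_state, capture, ctrl gives the robot as it stands.
- The arm moves only by the shell command python3 -m inch 'ROWS' [FORCE]. ROWS is JSON, a list of rows, each a list of 5 numbers: the shift along the tool's x, y, z in mm, then the turn about the tool's z in rad, then the closure in counts, from 0 (fully open) to 255 (shut). A call has 1 to 12 rows; each row is the pose to reach, as a shift and turn from the pose measured when the call began, along the tool's axes at that moment; what a row does not reach only later rows make up. A row lasts 1/10 s, in which the tool goes at most 50 mm and 8.59 degrees, less where a joint would pass 70% of its speed; a pose out of reach is approached as far as the arm can. A call with a gripper value outside its range is refused whole. The fingers move at their own pace and stop on an object; FORCE is the grip in N (left out, the last holds). Time passes only in rows, so rows that repeat a pose let the fingers close. It gives the time, the measured TCP pose, the force and the opening at its end, in the units of the state.
- read_state(): the state, without advancing time (a new reading comes with each control period).
- capture(name): name is "scene" or "top" or "wrist"; returns a dict with "color" (420x560x3 uint8, blue, green, red), "fx", "fy", "cx", "cy" (pixels), "k1" (the pictures are not rectified: a ray, as slopes to the right and down, at radius r is drawn at 1 + k1 r^2 times it, then the intrinsics apply), "rvec" (rotation vector, rad) and "tvec" (3), from world to camera coordinates, as OpenCV has them; the wrist camera has in their place "tool_from_camera" (4x4, takes a point from camera to tool coordinates, whose origin is the TCP and whose axes are the flange's). Camera axes: x right, y down, z forward; pixel columns grow to the right and rows downward; lengths in m; the calibration is good to about 2 mm. A picture is of the moment at which its call begins: read the wrist's pose just before it. There is no depth.
- ctrl.sign_off(): hands the job in, once; it reports no verdict.
The state is a dict: "time_s": time; "q": joint angles; "qvel": joint speeds; "effort": joint torques, N m; "tool_pos": TCP position; "tool_rot": TCP orientation; "contact_force": force on the tool from outside, world axes, zero at the start; "moment": the same for the moment, N m; "width": finger opening in m.
Only numpy, scipy, OpenCV 4.12 (cv2) and the standard library are available. Lean on these libraries where they do the work, as an engineer would, in place of code of your own. Each camera call takes 0.05 s, during which the arm holds its last target.

## Working session

There is one attempt and no reset: what is moved stays moved. The work goes in short steps, Python scripts to look and compute and a shell command to move; the robot and the scene stay as the last step left them, time stands still between calls to the robot, and variables do not carry over. Pictures are saved under pics/ and viewed, and the job is handed in when it is done.

```bash
ls; mkdir -p pics; python3 - <<'E'
from rig import read_state, capture, ctrl
import cv2
s=read_state(); print(s['time_s'],s['tool_pos'],s['tool_rot'],s['width'],ctrl.hold_point_z)
for n in("scene","top"):
    c=capture(n); cv2.imwrite(f"pics/{n}0.png",c['color']); print({k:v for k,v in c.items() if k!='color'})
E
```

```text
pics
0.0 [ 0.18247713 -0.62333897  0.30301389] [[ 9.59688120e-01  2.81066418e-01 -6.17221619e-04]
 [ 2.81067057e-01 -9.59686830e-01  1.58048916e-03]
 [-1.48117031e-04 -1.69025734e-03 -9.99998561e-01]] 0.08531741819940382 0.0539
{'fx': 532.8817697272801, 'fy': 532.8817697272801, 'cx': 275.5818425185054, 'cy': 208.1408119309227, 'k1': -0.047391586078591244, 'rvec': array([ 1.67080719, -2.12156785,  0.66042981]), 'tvec': array([0.16433634, 0.44338767, 1.27723648])}
{'fx': 450.9305788540432, 'fy': 450.9305788540432, 'cx': 273.18480249759875, 'cy': 200.0164044990162, 'k1': 0.04574816818170517, 'rvec': array([ 2.16412812, -2.15269537,  0.15319052]), 'tvec': array([0.03501742, 0.50926849, 1.02769389])}
```

View pics/scene0.png

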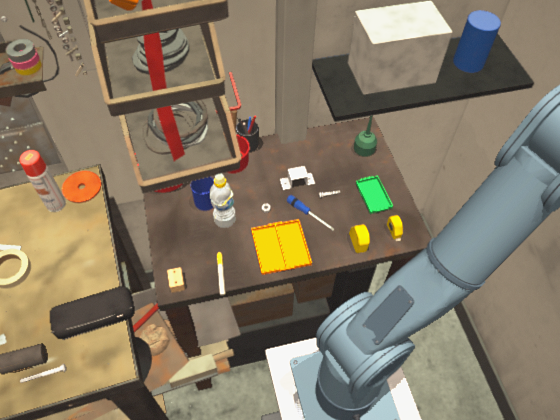

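View pics/top0.png

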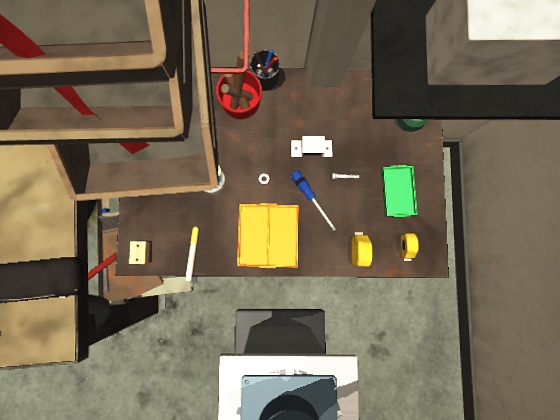

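```bash
cat > h.py <<'E'
from rig import read_state, capture, ctrl
import cv2, numpy as np
def cam(n):
    s=read_state(); c=capture(n)
    K=np.array([[c['fx'],0,c['cx']],[0,c['fy'],c['cy']],[0,0,1]]); D=np.array([c['k1'],0,0,0.])
    if 'rvec' in c:
        R=cv2.Rodrigues(np.array(c['rvec']))[0]; t=np.array(c['tvec']).ravel(); Rw=R.T; o=-R.T@t
    else:
        T=np.array(c['tool_from_camera']); Rt=np.array(s['tool_rot']); Rw=Rt@T[:3,:3]; o=np.array(s['tool_pos'])+Rt@T[:3,3]
    return dict(img=c['color'],K=K,D=D,R=Rw,o=o,s=s)
def plane(c,px,z):
    px=np.array(px,float).reshape(-1,1,2)
    u=cv2.undistortPoints(px,c['K'],c['D'])[:,0]
    d=np.c_[u,np.ones(len(u))]@c['R'].T
    return c['o']+d*((z-c['o'][2])/d[:,2])[:,None]
def proj(c,P):
    R=c['R'].T
    return cv2.projectPoints(np.array(P,float).reshape(-1,1,3),cv2.Rodrigues(R)[0],-R@c['o'],c['K'],c['D'])[0][:,0]
def rect(m,off=(0,0)):
    cs=cv2.findContours(m.astype('uint8'),cv2.RETR_EXTERNAL,cv2.CHAIN_APPROX_NONE)[0]
    return sorted(cs,key=cv2.contourArea)[::-1]
def st():
    s=read_state(); R=np.array(s['tool_rot']); print('t',round(s['time_s'],2),'tcp',np.round(s['tool_pos'],4),'yaw_x',round(np.arctan2(R[1,0],R[0,0]),4),'w',round(s['width'],4),'F',np.round(s['contact_force'],1),'q',np.round(s['q'],2)); return s
def go(P,ang):
    """shift mm in tool axes to put TCP at P; turn so that jaw axis (tool y) is at world angle ang"""
    s=read_state(); R=np.array(s['tool_rot']); d=R.T@(np.array(P)-s['tool_pos'])*1000
    cur=np.arctan2(R[1,1],R[0,1]); w=(-(ang-cur)+np.pi/2)%np.pi-np.pi/2
    print('shift',np.round(d,1),'turn',round(w,3),'q7',round(s['q'][6],2)); return d,w
E
python3 - <<'E'
from h import *
c=cam('top'); im=c['img']; cv2.imwrite('pics/topc.png',cv2.resize(im[120:290,110:450],None,fx=2.35,fy=2.35,interpolation=cv2.INTER_CUBIC))
c2=cam('scene'); cv2.imwrite('pics/scc.png',cv2.resize(c2['img'][150:300,150:430],None,fx=2.8,fy=2.8,interpolation=cv2.INTER_CUBIC))
for n,p in dict(tape=(362,250),small=(409,246),block=(140,252),m1=(195,230),m2=(189,280),sad=(313,146),green=(400,190),orange=(268,236),nut=(264,179),bolt=(346,177)).items(): print(n,plane(c,p,0.02).round(3))
st()
E
```

```text
tape [[ 0.394 -0.171  0.02 ]]
small [[ 0.404 -0.282  0.02 ]]
block [[0.387 0.347 0.02 ]]
m1 [[0.439 0.221 0.02 ]]
m2 [[0.323 0.232 0.02 ]]
sad [[ 0.643 -0.058  0.02 ]]
green [[ 0.537 -0.265  0.02 ]]
orange [[0.425 0.049 0.02 ]]
nut [[0.561 0.06  0.02 ]]
bolt [[ 0.568 -0.137  0.02 ]]
t 0.2 tcp [ 0.1825 -0.6235  0.3033] yaw_x 0.2849 w 0.0858 F [-0.4  0.7  0.7] q [ 1.22  0.54 -0.    1.54  0.    1.07 -0.07]
```

View pics/topc.png

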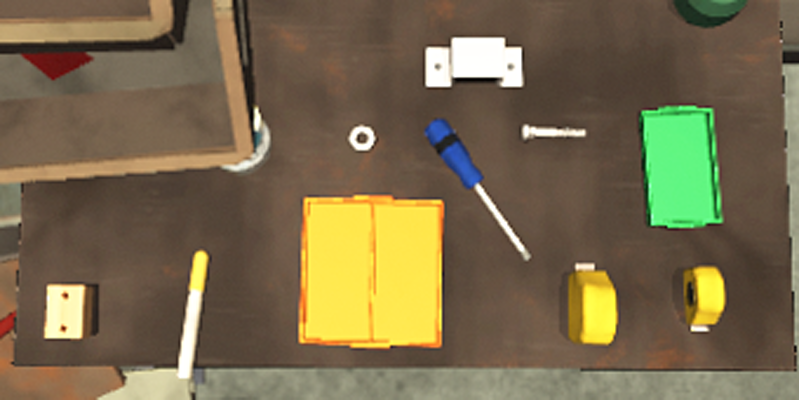

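View pics/scc.png

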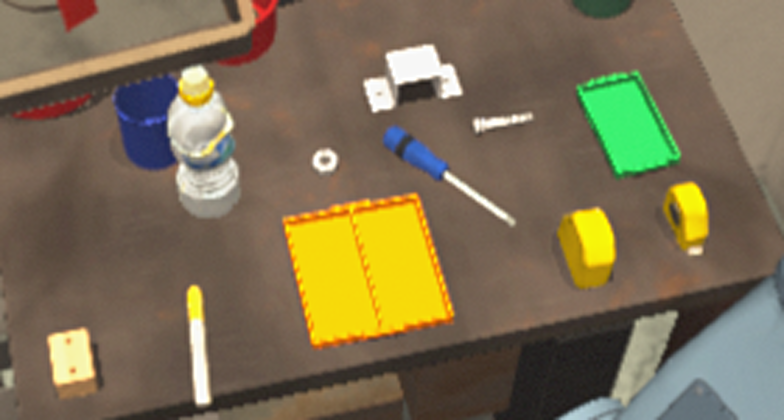

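```bash
python3 - <<'E'
from h import *
print(np.round(capture('wrist')['tool_from_camera'],3)); st(); go([0.44,-0.2,0.33],np.pi/2)
E
```

```text
[[ 0.001 -0.965 -0.263  0.067]
 [ 1.     0.001 -0.     0.   ]
 [ 0.001 -0.263  0.965 -0.071]
 [ 0.     0.     0.     1.   ]]
t 0.25 tcp [ 0.1826 -0.6236  0.3035] yaw_x 0.2849 w 0.0854 F [-0.1  0.4  0.2] q [ 1.22  0.54 -0.    1.54  0.    1.07 -0.07]
shift [ 366.1 -334.2  -26.3] turn 0.285 q7 -0.07
```

```bash
python3 -m inch '[[36,-33,-3,0.03,0],[73,-67,-5,0.06,0],[110,-100,-8,0.09,0],[146,-134,-10,0.12,0],[183,-167,-13,0.15,0],[220,-200,-16,0.18,0],[256,-234,-18,0.21,0],[293,-267,-21,0.24,0],[330,-301,-24,0.285,0],[366,-334,-26,0.285,0],[366,-334,-26,0.285,0]]' 40
python3 - <<'E'
from h import *
st(); c=cam('wrist'); cv2.imwrite('pics/w1.png',c['img'])
E
```

```text
time_s: 1.35
tool_pos: [0.4436, -0.1935, 0.3304]
tool_rot: [[1.0, 0.011, 0.003], [0.011, -1.0, 0.003], [0.003, -0.003, -1.0]]
contact_force: [0.0, 0.5, 0.1]
width: 0.0859
t 1.35 tcp [ 0.4436 -0.1935  0.3304] yaw_x 0.0109 w 0.0859 F [0.  0.5 0.1] q [ 0.49  0.23 -0.19  1.93  0.05  0.99 -1.29]
```

View pics/w1.png

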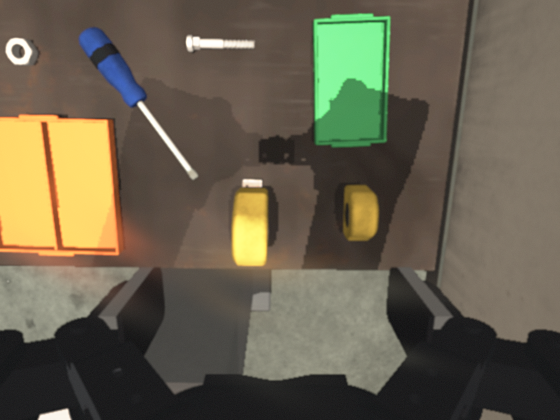

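```bash
python3 - <<'E'
from h import *
c=cam('wrist'); im=c['img']; hsv=cv2.cvtColor(im,cv2.COLOR_BGR2HSV)
m=cv2.inRange(hsv,(18,120,50),(35,255,255))
cv2.imwrite('pics/w1m.png',cv2.resize(im[160:290,210:400],None,fx=4,fy=4,interpolation=cv2.INTER_CUBIC))
for k in rect(m)[:4]:
    r=cv2.minAreaRect(k); b=cv2.boxPoints(r)
    print(np.round(r[0]),np.round(r[1]),r[2]); print(b.round().tolist())
    for z in(0.069,0.0): 
        P=plane(c,b,z)[:,:2]; print(z,P.round(4).tolist(), np.linalg.norm(P-np.roll(P,1,0),axis=1).round(4))
g=cv2.inRange(hsv,(45,100,50),(80,255,255))
k=rect(g)[0]; r=cv2.minAreaRect(k); b=cv2.boxPoints(r)
for z in (0.015,):
    P=plane(c,b,z)[:,:2]; print('green',P.round(4).tolist(), P.mean(0), np.linalg.norm(P-np.roll(P,1,0),axis=1).round(4))
print(c['o'])
E
```

```text
[ 54. 179.] [108. 131.] 0.0
[[0.0, 245.0], [0.0, 114.0], [108.0, 114.0], [108.0, 245.0]]
0.069 [[0.382, 0.0657], [0.5034, 0.0432], [0.5035, -0.0518], [0.3831, -0.0387]] [0.1044 0.1234 0.095  0.1211]
0.0 [[0.3556, 0.1203], [0.5022, 0.0931], [0.5024, -0.0216], [0.3569, -0.0058]] [0.1261 0.1491 0.1147 0.1463]
[246. 224.] [79. 37.] 90.0
[[227.0, 185.0], [264.0, 185.0], [264.0, 264.0], [227.0, 264.0]]
0.069 [[0.4418, -0.1531], [0.442, -0.1865], [0.3651, -0.1865], [0.3648, -0.1511]] [0.077  0.0334 0.0769 0.0354]
0.0 [[0.4278, -0.1441], [0.4281, -0.1844], [0.3352, -0.1844], [0.3348, -0.1416]] [0.093  0.0404 0.0929 0.0428]
[357. 210.] [56. 36.] 90.0
[[339.0, 182.0], [375.0, 182.0], [375.0, 238.0], [339.0, 238.0]]
0.069 [[0.4453, -0.254], [0.4456, -0.2865], [0.3923, -0.2907], [0.392, -0.2568]] [0.0534 0.0325 0.0535 0.0338]
0.0 [[0.4321, -0.266], [0.4324, -0.3052], [0.368, -0.3102], [0.3677, -0.2694]] [0.0645 0.0392 0.0646 0.0409]
[ 51. 252.] [33.  3.] 2.4895527362823486
[[35.0, 252.0], [35.0, 250.0], [68.0, 251.0], [68.0, 254.0]]
0.069 [[0.375, 0.0329], [0.3777, 0.0324], [0.3766, 0.0005], [0.3739, 0.001]] [0.032  0.0028 0.0319 0.0028]
0.0 [[0.3471, 0.0807], [0.3504, 0.08], [0.349, 0.0415], [0.3458, 0.0421]] [0.0386 0.0033 0.0385 0.0033]
green [[0.5985, -0.2261], [0.5993, -0.2983], [0.4748, -0.3084], [0.4741, -0.2297]] [ 0.53664526 -0.26562744] [0.1245 0.0722 0.1249 0.0786]
[ 0.50894272 -0.19667594  0.40062881]
```

View pics/w1m.png

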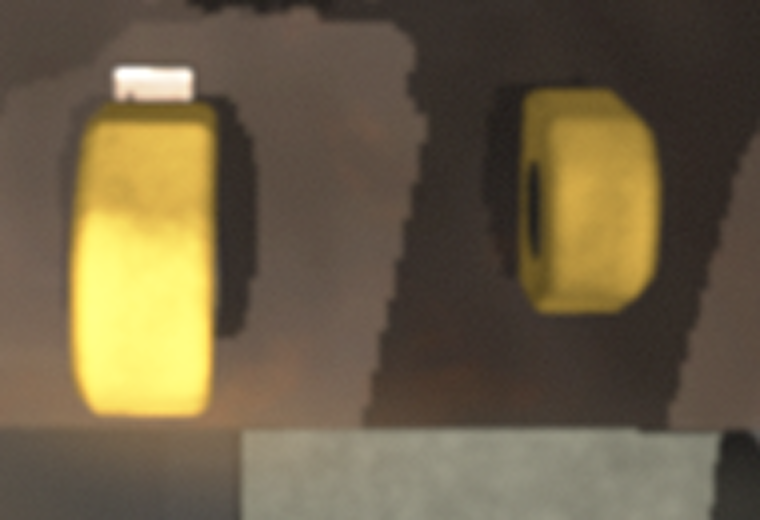

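```bash
python3 - <<'E'
from h import *
c=cam('top'); im=c['img']; hsv=cv2.cvtColor(im,cv2.COLOR_BGR2HSV)
for n,lo,hi in(('orange',(8,150,90),(28,255,255)),('green',(45,100,60),(80,255,255))):
    m=cv2.inRange(hsv,lo,hi)
    if n=='orange': m[:, :232]=0; m[:,310:]=0
    m[:195 if n=='orange' else 0]=0
    for k in rect(m)[:2]:
        r=cv2.minAreaRect(k); b=cv2.boxPoints(r); P=plane(c,b,0.015)[:,:2]
        print(n,b.round().tolist(),P.round(4).tolist(),P.mean(0).round(4),np.linalg.norm(P-np.roll(P,1,0),axis=1).round(4))
st(); go([.405,-.169,.14],np.pi/2)
E
```

```text
orange [[237.0, 267.0], [238.0, 202.0], [299.0, 204.0], [297.0, 269.0]] [[0.3522, 0.1227], [0.506, 0.1213], [0.5033, -0.0232], [0.3494, -0.019]] [0.4277 0.0504] [0.1417 0.1538 0.1445 0.154 ]
green [[381.0, 166.0], [413.0, 163.0], [417.0, 208.0], [385.0, 210.0]] [[0.5967, -0.223], [0.6033, -0.2998], [0.4946, -0.3045], [0.488, -0.2286]] [ 0.5457 -0.264 ] [0.1088 0.0771 0.1088 0.0761]
green [[407.0, 125.0], [408.0, 118.0], [426.0, 120.0], [425.0, 127.0]] [[0.6975, -0.2881], [0.7155, -0.2904], [0.711, -0.335], [0.693, -0.3327]] [ 0.7043 -0.3116] [0.0448 0.0181 0.0449 0.0181]
t 1.5 tcp [ 0.4396 -0.2007  0.3296] yaw_x -0.0001 w 0.0851 F [-0.2 -1.5  0. ] q [ 0.5   0.23 -0.19  1.93  0.05  0.99 -1.28]
shift [-34.4 -31.7 189.6] turn -0.0 q7 -1.28
```

```bash
python3 -m inch '[[-17,-16,40,0,0],[-34,-32,80,0,0],[-34,-32,125,0,0],[-34,-32,165,0,0],[-34,-32,200,0,0],[-34,-32,220,0,0],[-34,-32,237,0,0],[-34,-32,237,0,0]]'
python3 -m inch '[[0,0,0,0,120],[0,0,0,0,160],[0,0,0,0,190],[0,0,0,0,220],[0,0,0,0,220],[0,0,0,0,220],[0,0,0,0,220],[0,0,0,0,220]]' 45
```

```text
time_s: 2.3
tool_pos: [0.4034, -0.1699, 0.0909]
tool_rot: [[1.0, -0.003, -0.005], [-0.003, -1.0, 0.001], [-0.005, -0.001, -1.0]]
contact_force: [-1.2, 0.1, -0.3]
width: 0.0852
time_s: 3.1
tool_pos: [0.4039, -0.1699, 0.0919]
tool_rot: [[1.0, -0.003, -0.004], [-0.003, -1.0, 0.0], [-0.004, -0.0, -1.0]]
contact_force: [-1.7, 1.8, 6.7]
width: 0.0337
```

```bash
python3 -m inch '[[0,0,-40,0,220],[0,0,-90,0,220],[0,0,-130,0,220],[30,-50,-150,0,220],[50,-100,-150,0,220],[60,-150,-150,0,220],[60,-200,-150,0,220],[60,-200,-150,0,220],[60,-200,-150,0,220],[60,-200,-150,0,220]]'
python3 - <<'E'
from h import *
st(); c=cam('wrist'); cv2.imwrite('pics/w2.png',c['img'])
E
```

```text
time_s: 4.1
tool_pos: [0.4646, 0.0293, 0.2416]
tool_rot: [[1.0, -0.002, -0.004], [-0.002, -1.0, -0.001], [-0.004, 0.001, -1.0]]
contact_force: [-1.1, -0.8, -3.4]
width: 0.0339
t 4.1 tcp [0.4646 0.0293 0.2416] yaw_x -0.0024 w 0.0339 F [-1.1 -0.8 -3.4] q [ 0.09  0.33 -0.29  2.05  0.13  0.78 -1.86]
```

View pics/w2.png

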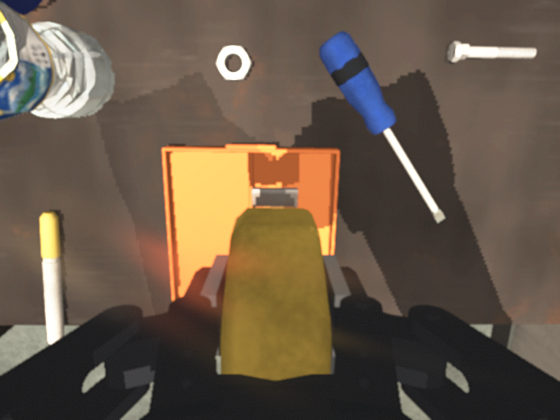

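```bash
python3 - <<'E'
from h import *
c=cam('wrist'); cv2.imwrite('pics/w3.png',cv2.resize(c['img'][130:330,140:360],None,fx=3,fy=3,interpolation=cv2.INTER_CUBIC))
P=plane(c,[(162,148),(341,149),(170,290),(340,250)],0.015);print(P.round(4)); st()
print(plane(c,[(50,211),(57,343)],0.0075).round(4))
E
```

```text
[[ 0.5009  0.1175  0.015 ]
 [ 0.4996 -0.0236  0.015 ]
 [ 0.3773  0.121   0.015 ]
 [ 0.4144 -0.0265  0.015 ]]
t 4.2 tcp [0.4647 0.0282 0.2416] yaw_x -0.005 w 0.0333 F [-0.4  0.1 -2.5] q [ 0.09  0.33 -0.29  2.05  0.13  0.78 -1.86]
[[0.4476 0.22   0.0075]
 [0.3179 0.2354 0.0075]]
```

View pics/w3.png

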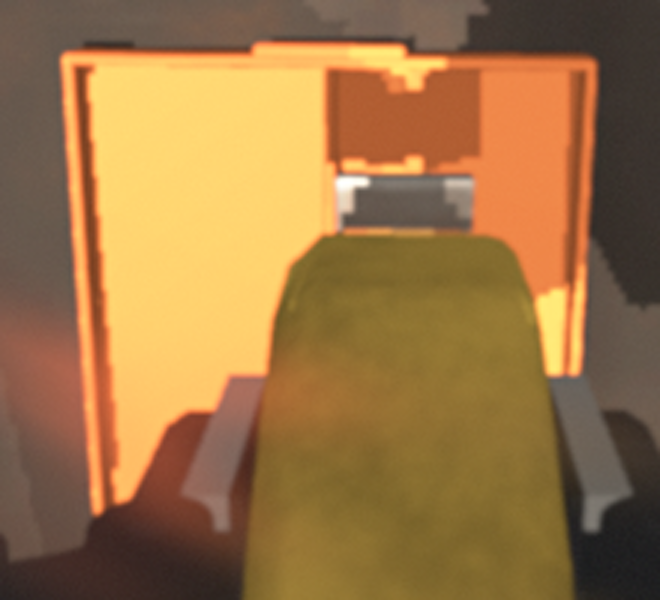

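```bash
python3 -m inch '[[-20,8,30,0,220],[-38,15,70,0,220],[-38,15,105,0,220],[-38,15,125,0,220],[-38,15,135,0,220],[-38,15,140,0,220],[-38,15,143,0,220],[-38,15,145,0,220],[-38,15,145,0,220]]'
```

```text
time_s: 5.1
tool_pos: [0.4265, 0.0133, 0.0972]
tool_rot: [[1.0, -0.005, -0.003], [-0.005, -1.0, -0.001], [-0.003, 0.001, -1.0]]
contact_force: [0.4, 0.2, -3.3]
width: 0.0331
```

```bash
python3 -m inch '[[0,0,1,0,220],[0,0,2,0,220],[0,0,2,0,220]]'
python3 -m inch '[[0,0,0,0,160],[0,0,0,0,140],[0,0,0,0,130],[0,0,0,0,130],[0,0,0,0,130]]'
```

```text
time_s: 5.4
tool_pos: [0.4265, 0.0133, 0.0954]
tool_rot: [[1.0, -0.005, -0.003], [-0.005, -1.0, -0.001], [-0.003, 0.001, -1.0]]
contact_force: [-0.4, -0.2, -3.2]
width: 0.0337
time_s: 5.9
tool_pos: [0.4267, 0.0133, 0.0955]
tool_rot: [[1.0, -0.005, -0.003], [-0.005, -1.0, -0.001], [-0.003, 0.001, -1.0]]
contact_force: [-0.1, -0.2, -0.2]
width: 0.0422
```

```bash
python3 -m inch '[[0,0,-20,0,90],[0,0,-60,0,60],[0,0,-105,0,0],[0,-20,-150,0,0],[0,-60,-190,0,0],[0,-110,-210,0,0],[0,-160,-220,0,0],[0,-200,-220,0,0],[0,-230,-220,0,0],[0,-230,-220,0,0],[0,-230,-220,0,0]]'
python3 - <<'E'
from h import *
st(); c=cam('wrist'); cv2.imwrite('pics/w4.png',c['img'])
E
```

```text
time_s: 7.0
tool_pos: [0.4281, 0.2436, 0.315]
tool_rot: [[1.0, -0.004, -0.003], [-0.004, -1.0, -0.001], [-0.003, 0.001, -1.0]]
contact_force: [-0.1, -1.1, 0.1]
width: 0.0853
t 7.0 tcp [0.4281 0.2436 0.315 ] yaw_x -0.0037 w 0.0853 F [-0.1 -1.1  0.1] q [-0.23  0.29 -0.45  1.91  0.15  0.98 -2.32]
```

View pics/w4.png

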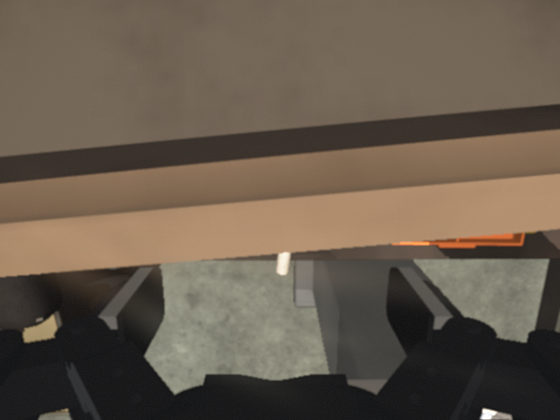

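```bash
python3 - <<'E'
from h import *
for n in('top','scene'):
    c=cam(n); cv2.imwrite(f'pics/{n}5.png',cv2.resize(c['img'][80:300,60:320],None,fx=3,fy=2.7,interpolation=cv2.INTER_CUBIC))
E
```

```text
(no output)
```

View pics/top5.png

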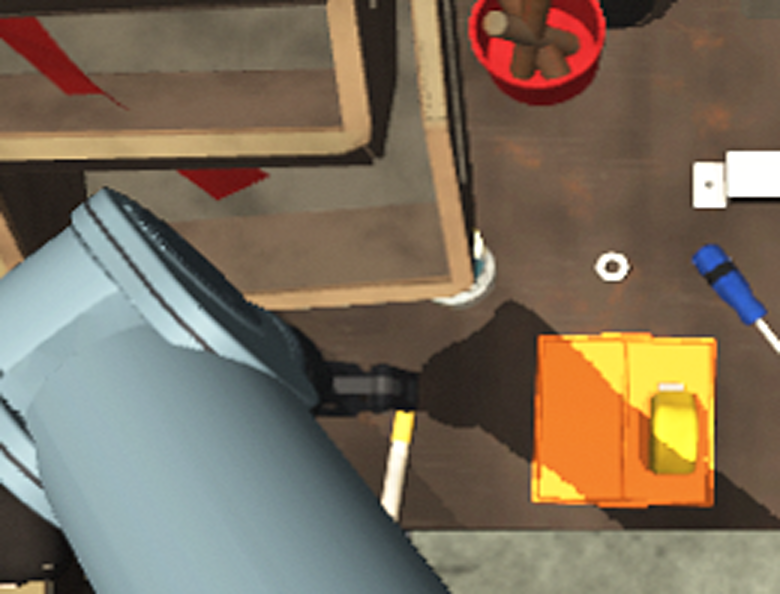

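View pics/scene5.png

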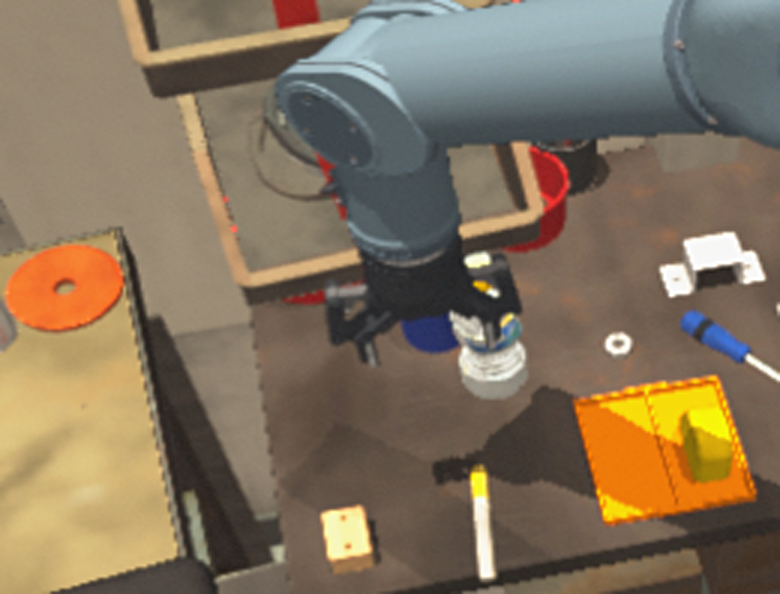

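```bash
python3 - <<'E'
from h import *
a=cam('top'); b=cam('scene')
def tri(p,q):
    A=[];
    pts=[]
    Ps=[]
    for c,x in((a,p),(b,q)):
        R=c['R'].T; Ps.append(np.c_[R,-R@c['o']]); pts.append(cv2.undistortPoints(np.array([[x]],float),c['K'],c['D']).reshape(2,1))
    X=cv2.triangulatePoints(Ps[0],Ps[1],pts[0],pts[1])[:,0]; X=X[:3]/X[3]
    print(X.round(3),[ (proj(c,X)[0]-np.array(x)).round(1) for c,x in((a,p),(b,q))])
tri((217.3,187.4),(240.3,159.6)); tri((75,200),(141,185.5))
st()
E
```

```text
[0.49  0.136 0.335] [array([-0.7, -0.3]), array([0.5, 0.1])]
[0.468 0.37  0.336] [array([-0.8, -0.4]), array([0.6, 0.3])]
t 7.25 tcp [0.4287 0.2422 0.3152] yaw_x -0.0073 w 0.0854 F [ 0.1 -0.1 -0.2] q [-0.23  0.29 -0.45  1.91  0.15  0.98 -2.32]
```

```bash
python3 -m inch '[[-20,0,0,0,0],[-38,0,0,0,0],[-38,0,0,-0.14,0],[-38,0,0,-0.28,0],[-38,0,0,-0.42,0],[-38,0,0,-0.56,0],[-38,0,0,-0.7,0],[-38,0,0,-0.84,0],[-38,0,0,-0.98,0],[-38,0,0,-1.12,0],[-38,0,0,-1.26,0],[-38,0,0,-1.4,0]]'
python3 -c "
from h import *
st()"
```

```text
time_s: 8.45
tool_pos: [0.3909, 0.2416, 0.3153]
tool_rot: [[0.173, 0.985, -0.002], [0.985, -0.173, -0.002], [-0.002, -0.002, -1.0]]
contact_force: [-0.1, 0.0, 0.5]
width: 0.0855
t 8.45 tcp [0.3909 0.2416 0.3153] yaw_x 1.3971 w 0.0855 F [-0.1  0.   0.5] q [-0.05  0.27 -0.69  1.98  0.21  0.97 -1.02]
```

```bash
python3 -m inch '[[0,0,0,-0.14,0],[0,0,0,-0.28,0],[0,0,0,-0.42,0],[0,0,0,-0.56,0],[0,0,0,-0.7,0],[0,0,0,-0.84,0],[0,0,0,-0.98,0],[0,0,0,-1.12,0],[0,0,0,-1.26,0],[0,0,0,-1.4,0],[0,0,0,-1.54,0],[0,0,0,-1.63,0]]'
python3 - <<'E'
from h import *
st(); c=cam('wrist'); cv2.imwrite('pics/w6.png',c['img'])
E
```

```text
time_s: 9.65
tool_pos: [0.3912, 0.2407, 0.3153]
tool_rot: [[-0.994, 0.111, -0.002], [0.111, 0.994, -0.002], [0.002, -0.003, -1.0]]
contact_force: [0.6, 0.5, -0.4]
width: 0.0853
t 9.65 tcp [0.3912 0.2407 0.3153] yaw_x 3.0306 w 0.0853 F [ 0.6  0.5 -0.4] q [ 0.2   0.36 -1.02  1.97  0.36  1.01  0.48]
```

View pics/w6.png

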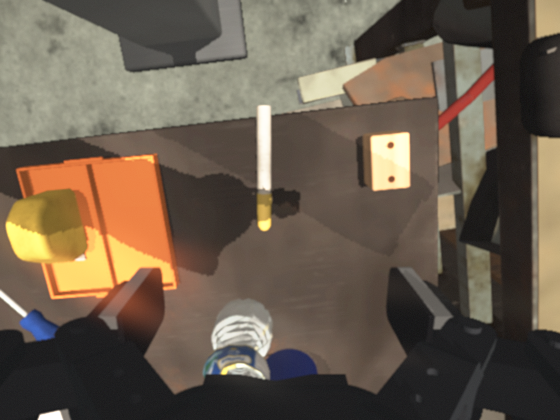

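```bash
python3 - <<'E'
from h import *
c=cam('wrist'); im=c['img']; hsv=cv2.cvtColor(im,cv2.COLOR_BGR2HSV)
P=plane(c,[(264,106),(264,230),(264,168)],0.0075); print('marker',P.round(4),np.linalg.norm(P[0]-P[1]))
d=P[1]-P[0]; print('ang',np.arctan2(d[1],d[0]), 'mid',(P[0]+P[1])/2)
big=cv2.resize(im[110:210,340:440],None,fx=6,fy=6,interpolation=cv2.INTER_CUBIC); cv2.imwrite('pics/w6b.png',big)
big=cv2.resize(im[90:245,240:300],None,fx=4,fy=4-.2,interpolation=cv2.INTER_CUBIC); cv2.imwrite('pics/w6m.png',big)
print('tray', plane(c,[(19,168),(157,154),(176,288),(50,299)],0.015).round(4))
st()
E
```

```text
marker [[0.3217 0.2368 0.0075]
 [0.448  0.2222 0.0075]
 [0.3822 0.2298 0.0075]] 0.12712349157085476
ang -0.11509707518664067 mid [0.38488096 0.22946565 0.0075    ]
tray [[ 0.3543 -0.0153  0.015 ]
 [ 0.3558  0.1264  0.015 ]
 [ 0.5015  0.1195  0.015 ]
 [ 0.5003 -0.0226  0.015 ]]
t 9.75 tcp [0.3912 0.2407 0.3152] yaw_x 3.0263 w 0.0852 F [-0.3 -1.1  0.3] q [ 0.2   0.36 -1.02  1.97  0.36  1.01  0.47]
```

View pics/w6b.png

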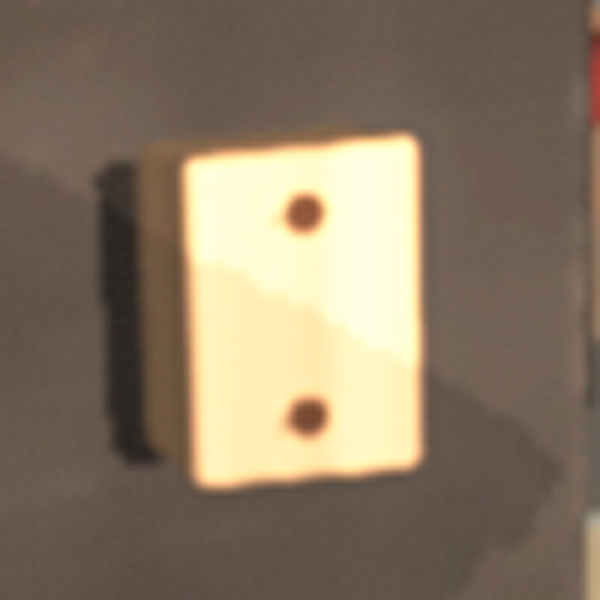

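View pics/w6m.png

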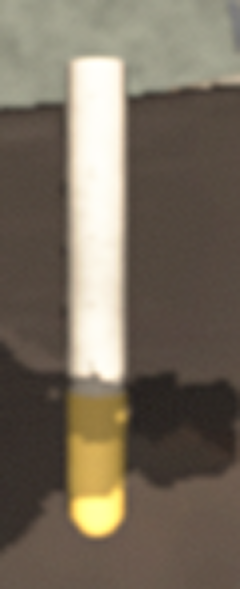

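```bash
python3 - <<'E'
from h import *
c=cam('wrist')
b=np.array([(183,158),(415,133),(424,465),(197,490)])/6+np.array([340,110])
P=plane(c,b,0.036); print(P.round(4).tolist(),P.mean(0).round(4),np.linalg.norm(P-np.roll(P,1,0),axis=1).round(4))
d=(P[2]-P[1]+P[3]-P[0]); print('long axis ang',np.arctan2(d[1],d[0]))
go([.385,.2295,.077],np.pi/2-.115)
E
```

```text
[[0.3598, 0.3325, 0.036], [0.3601, 0.3681, 0.036], [0.4123, 0.3683, 0.036], [0.4122, 0.3321, 0.036]] [0.3861 0.3502 0.036 ] [0.0524 0.0356 0.0522 0.0362]
long axis ang -0.0014507057283232798
shift [  4.2 -11.5 238.3] turn -0.003 q7 0.47
```

```bash
python3 -m inch '[[4,-11,45,0,0],[4,-11,90,0,0],[4,-11,135,0,0],[4,-11,175,0,60],[4,-11,205,0,60],[4,-11,225,0,60],[4,-11,233,0,60],[4,-11,238,0,60],[4,-11,238,0,60]]'
python3 -m inch '[[0,0,0,0,120],[0,0,0,0,180],[0,0,0,0,235],[0,0,0,0,250],[0,0,0,0,250],[0,0,0,0,250],[0,0,0,0,250],[0,0,0,0,250]]' 40
python3 -c "
from h import *
st()"
```

```text
time_s: 10.7
tool_pos: [0.3856, 0.23, 0.0776]
tool_rot: [[-0.993, 0.119, -0.002], [0.119, 0.993, -0.002], [0.002, -0.002, -1.0]]
contact_force: [-0.6, 0.4, -1.4]
width: 0.0653
time_s: 11.5
tool_pos: [0.3859, 0.2301, 0.0781]
tool_rot: [[-0.993, 0.119, -0.001], [0.119, 0.993, -0.002], [0.001, -0.002, -1.0]]
contact_force: [-0.4, -1.3, 5.6]
width: 0.0127
t 11.5 tcp [0.3859 0.2301 0.0781] yaw_x 3.0224 w 0.0127 F [-0.4 -1.3  5.6] q [-0.12  0.72 -0.64  2.14  0.84  0.56  0.06]
```

```bash
python3 -m inch '[[0,0,-15,0,250],[0,0,-40,0,250],[0,0,-70,0,250],[0,0,-80,0,250],[0,0,-80,0,250]]'
python3 - <<'E'
from h import *
st(); c=cam('wrist'); cv2.imwrite('pics/w7.png',c['img']); go([.39,.085,.16],np.pi/2-.03); go([.429,.085,.16],np.pi/2-.03)
E
```

```text
time_s: 12.0
tool_pos: [0.3868, 0.2305, 0.1592]
tool_rot: [[-0.993, 0.119, 0.002], [0.119, 0.993, -0.001], [-0.002, -0.001, -1.0]]
contact_force: [0.1, -0.0, 0.1]
width: 0.0122
t 12.0 tcp [0.3868 0.2305 0.1592] yaw_x 3.0218 w 0.0122 F [ 0.1 -0.   0.1] q [ 0.01  0.58 -0.8   2.12  0.66  0.7   0.22]
shift [ -21.  -143.5   -1.6] turn -0.09 q7 0.22
shift [ -59.7 -138.9   -1.6] turn -0.09 q7 0.22
```

View pics/w7.png

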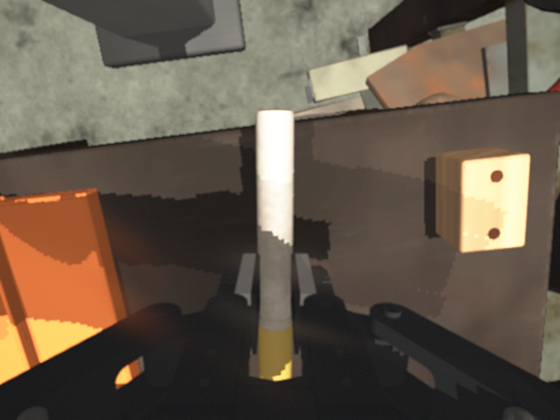

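```bash
python3 -m inch '[[-10,-36,0,0,250],[-20,-80,0,-0.03,250],[-35,-120,0,-0.06,250],[-60,-136,0,-0.09,250],[-60,-136,20,-0.09,250],[-60,-136,45,-0.09,250],[-60,-136,60,-0.09,250],[-60,-136,60,-0.09,250],[-60,-136,60,-0.09,250]]'
python3 - <<'E'
from h import *
st(); c=cam('wrist'); cv2.imwrite('pics/w8.png',c['img'])
E
```

```text
time_s: 12.95
tool_pos: [0.429, 0.0879, 0.0979]
tool_rot: [[-1.0, 0.029, -0.002], [0.029, 1.0, -0.002], [0.002, -0.002, -1.0]]
contact_force: [0.8, 0.3, -0.4]
width: 0.0121
t 12.95 tcp [0.429  0.0879 0.0979] yaw_x 3.1125 w 0.0121 F [ 0.8  0.3 -0.4] q [ 0.26  0.68 -0.69  2.16  0.81  0.58  0.5 ]
```

View pics/w8.png

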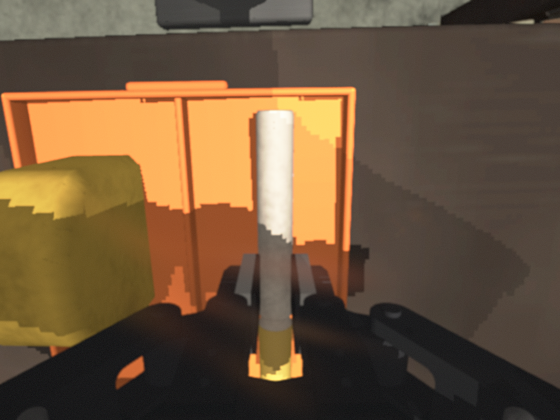

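```bash
python3 -m inch '[[0,0,7,0,250],[0,0,12,0,250],[0,0,15,0,250],[0,0,16,0,250],[0,0,16,0,250]]'
```

```text
time_s: 13.5
tool_pos: [0.4294, 0.088, 0.0823]
tool_rot: [[-1.0, 0.029, -0.001], [0.029, 1.0, -0.002], [0.001, -0.002, -1.0]]
contact_force: [-0.1, -0.6, 0.2]
width: 0.0119
```

```bash
python3 -m inch '[[0,0,1,0,250],[0,0,1,0,200],[0,0,1,0,165],[0,0,1,0,165],[0,0,1,0,165],[0,0,-10,0,165],[0,0,-40,0,150],[0,0,-80,0,120],[0,0,-100,0,100],[0,0,-100,0,80]]'
python3 - <<'E'
from h import *
st(); c=cam('wrist'); cv2.imwrite('pics/w9.png',c['img']); go([.386,.35,.19],np.pi/2)
E
```

```text
time_s: 14.5
tool_pos: [0.4309, 0.0885, 0.1852]
tool_rot: [[-1.0, 0.03, 0.004], [0.029, 1.0, -0.001], [-0.004, -0.001, -1.0]]
contact_force: [0.5, -0.9, -0.8]
width: 0.0585
t 14.5 tcp [0.4309 0.0885 0.1852] yaw_x 3.1121 w 0.0585 F [ 0.5 -0.9 -0.8] q [ 0.4   0.53 -0.87  2.13  0.61  0.74  0.68]
shift [ 51.9 260.5  -6.9] turn -0.03 q7 0.68
```

View pics/w9.png

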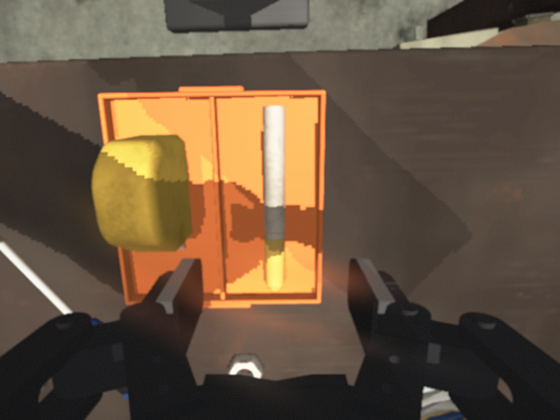

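```bash
python3 -m inch '[[25,20,0,0,40],[45,60,10,0,0],[52,105,15,0,0],[52,150,15,0,0],[52,190,15,-0.03,0],[52,230,15,-0.03,0],[52,260,15,-0.03,0],[52,260,15,-0.03,0]]'
python3 - <<'E'
from h import *
st(); c=cam('wrist'); cv2.imwrite('pics/w10.png',c['img']); go([.386,.35,.078],np.pi/2)
E
```

```text
time_s: 15.35
tool_pos: [0.3844, 0.3539, 0.1678]
tool_rot: [[-1.0, -0.005, 0.001], [-0.005, 1.0, 0.002], [-0.001, 0.002, -1.0]]
contact_force: [0.2, 1.1, -0.7]
width: 0.0851
t 15.35 tcp [0.3844 0.3539 0.1678] yaw_x -3.1364 w 0.0851 F [ 0.2  1.1 -0.7] q [-0.21  0.68 -0.82  1.94  0.67  0.82  0.18]
shift [-1.3 -0.9 89.2] turn 0.003 q7 0.18
```

View pics/w10.png

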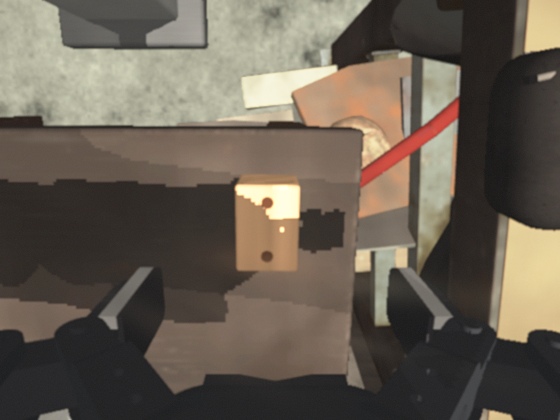

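```bash
python3 - <<'E'
from h import *
c=cam('wrist'); st(); 
P=plane(c,[(236,184),(299,184),(297,270),(237,270)],0.036); print(P.round(4).tolist(),P.mean(0).round(4)); go([.386,.35,.078],np.pi/2)
E
```

```text
t 15.45 tcp [0.3851 0.3491 0.167 ] yaw_x -3.1399 w 0.0857 F [ 0.2 -0.9 -1.2] q [-0.2   0.67 -0.82  1.94  0.67  0.83  0.18]
[[0.3592, 0.3294, 0.036], [0.3591, 0.364, 0.036], [0.4102, 0.3639, 0.036], [0.4104, 0.3288, 0.036]] [0.3847 0.3465 0.036 ]
shift [-0.8  1.2 89. ] turn 0.002 q7 0.18
```

```bash
python3 -m inch '[[0,0,30,0,0],[0,0,60,0,0],[0,0,80,0,0],[0,0,89,0,0],[0,0,89,0,0]]'
python3 -m inch '[[0,0,0,0,120],[0,0,0,0,160],[0,0,0,0,190],[0,0,0,0,220],[0,0,0,0,220],[0,0,0,0,220],[0,0,0,0,220]]' 45
python3 -m inch '[[0,0,-20,0,220],[0,0,-50,0,220],[0,0,-75,0,220],[0,0,-75,0,220]]'
python3 - <<'E'
from h import *
st(); c=cam('wrist'); cv2.imwrite('pics/w11.png',c['img']); go([.42,.05,.22],np.pi/2)
E
```

```text
time_s: 15.95
tool_pos: [0.3848, 0.3471, 0.0769]
tool_rot: [[-1.0, -0.001, -0.001], [-0.001, 1.0, -0.006], [0.001, -0.006, -1.0]]
contact_force: [-1.1, -0.1, 0.3]
width: 0.0854
time_s: 16.65
tool_pos: [0.3852, 0.3475, 0.0779]
tool_rot: [[-1.0, -0.001, 0.0], [-0.001, 1.0, -0.005], [-0.0, -0.005, -1.0]]
contact_force: [0.1, -1.3, 5.5]
width: 0.0355
time_s: 17.05
tool_pos: [0.3863, 0.3494, 0.1558]
tool_rot: [[-1.0, -0.001, 0.004], [-0.001, 1.0, -0.002], [-0.004, -0.002, -1.0]]
contact_force: [0.0, 0.6, -0.9]
width: 0.0353
t 17.05 tcp [0.3863 0.3494 0.1558] yaw_x -3.1408 w 0.0353 F [ 0.   0.6 -0.9] q [-0.22  0.69 -0.8   1.95  0.69  0.8   0.16]
shift [ -34.1 -298.7  -64.7] turn 0.0 q7 0.16
```

View pics/w11.png

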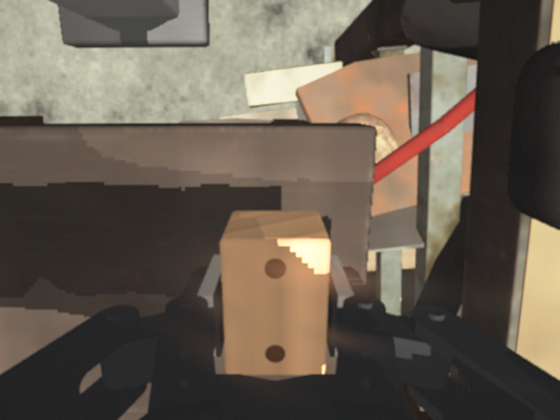

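```bash
python3 -m inch '[[0,-40,-15,0,220],[0,-85,-18,0,220],[-5,-130,-20,0,220],[-10,-180,-22,0,220],[-15,-225,-22,0,220],[-25,-265,-30,0.1,220],[-34,-300,-50,0.2,220],[-60,-345,-70,0.3,220],[-80,-390,-80,0.42,220],[-90,-435,-90,0.55,220],[-100,-480,-90,0.68,220],[-110,-510,-90,0.8,220]]'
python3 -c "
from h import *
st();go([.53,-.27,.23],0)"
```

```text
time_s: 18.3
tool_pos: [0.4953, -0.1659, 0.2453]
tool_rot: [[-0.69, 0.724, 0.001], [0.724, 0.69, -0.005], [-0.004, -0.003, -1.0]]
contact_force: [0.4, 0.7, -1.2]
width: 0.0352
t 18.3 tcp [ 0.4953 -0.1659  0.2453] yaw_x 2.3323 w 0.0352 F [ 0.4  0.7 -1.2] q [ 0.78  0.49 -0.69  1.9   0.4   0.89  0.64]
shift [-99.3 -46.7  15.9] turn 0.761 q7 0.64
```

```bash
python3 -m inch '[[-20,-10,0,0.13,220],[-40,-20,0,0.26,220],[-60,-30,0,0.39,220],[-80,-38,0,0.52,220],[-99,-47,0,0.65,220],[-99,-47,0,0.76,220],[-99,-47,0,0.76,220],[-99,-47,0,0.76,220]]'
python3 - <<'E'
from h import *
st(); c=cam('wrist'); cv2.imwrite('pics/w12.png',c['img']); np.save('w12.npy',c)
E
```

```text
time_s: 19.1
tool_pos: [0.5291, -0.2693, 0.2449]
tool_rot: [[-0.005, 1.0, -0.001], [1.0, 0.005, -0.005], [-0.005, -0.001, -1.0]]
contact_force: [-0.3, 0.8, -0.4]
width: 0.0351
t 19.1 tcp [ 0.5291 -0.2693  0.2449] yaw_x 1.576 w 0.0351 F [-0.3  0.8 -0.4] q [ 0.74  0.56 -0.48  1.72  0.31  0.94  0.14]
```

View pics/w12.png

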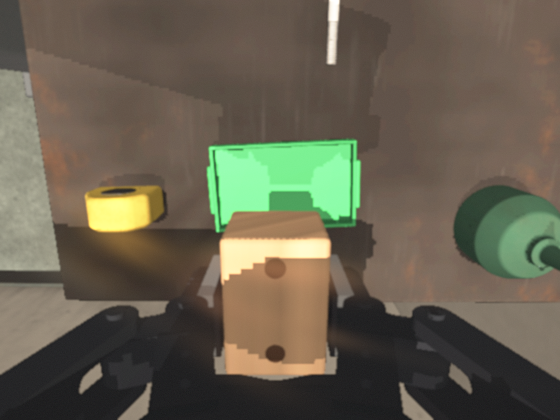

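```bash
python3 - <<'E'
from h import *
c=np.load('w12.npy',allow_pickle=True).item(); cv2.imwrite('pics/w12c.png',cv2.resize(c['img'][125:245,195:375],None,fx=4.4,fy=4.4,interpolation=cv2.INTER_CUBIC))
E
```

```text
(no output)
```

View pics/w12c.png

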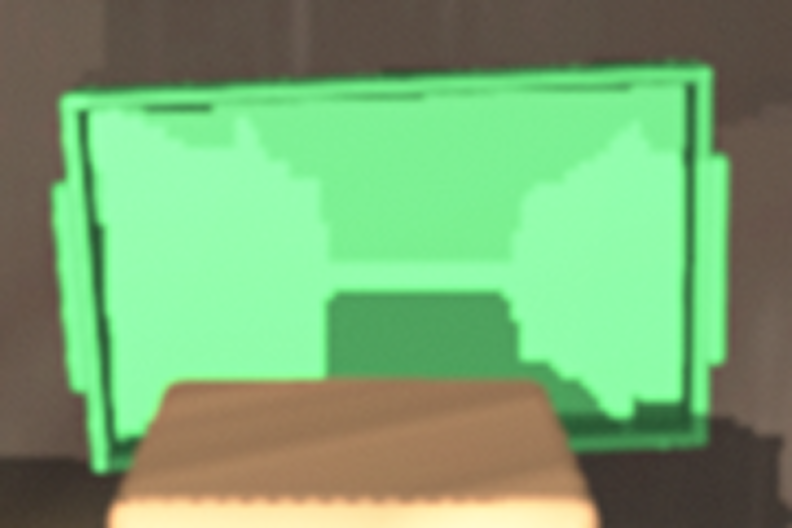

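```bash
python3 - <<'E'
from h import *
c=np.load('w12.npy',allow_pickle=True).item()
b=np.array([(62,95),(712,66),(706,445),(95,472)])/4.4+np.array([195,125])
P=plane(c,b,.015); print(P.round(4).tolist(),P.mean(0).round(4),np.linalg.norm(P-np.roll(P,1,0),axis=1).round(4))
for i,j in((0,1),(3,2)): d=P[j]-P[i]; print('xang',np.arctan2(d[1],d[0]))
for i,j in((0,3),(1,2)): d=P[j]-P[i]; print('yang',np.arctan2(d[1],d[0])+np.pi/2)
st()
E
```

```text
[[0.477, -0.2334, 0.015], [0.5943, -0.2275, 0.015], [0.5977, -0.2992, 0.015], [0.4804, -0.3054, 0.015]] [ 0.5373 -0.2664  0.015 ] [0.072  0.1174 0.0717 0.1174]
xang 0.050093932523156984
xang 0.052448231627176274
yang 0.04734730490828065
yang 0.047441920000902416
t 19.15 tcp [ 0.5292 -0.2692  0.2451] yaw_x 1.5759 w 0.0352 F [ 0.5 -0.  -1. ] q [ 0.74  0.56 -0.48  1.72  0.31  0.94  0.14]
```

```bash
python3 -c "
from h import *
go([.5373,-.2664,.085],0.05)"
```

```text
shift [  3.5   8.1 160.1] turn -0.045 q7 0.14
```

```bash
python3 -m inch '[[3,8,40,-0.045,220],[3,8,80,-0.045,220],[3,8,115,-0.045,220],[3,8,140,-0.045,220],[3,8,152,-0.045,220],[3,8,157,-0.045,220],[3,8,157,-0.045,220]]'
python3 -c "
from h import *
st();go([.5373,-.2664,.0815],0.05)"
```

```text
time_s: 19.85
tool_pos: [0.5375, -0.2667, 0.0884]
tool_rot: [[-0.051, 0.999, 0.0], [0.999, 0.051, -0.004], [-0.004, -0.0, -1.0]]
contact_force: [-0.3, -0.1, 0.1]
width: 0.0357
t 19.85 tcp [ 0.5375 -0.2667  0.0884] yaw_x 1.6218 w 0.0357 F [-0.3 -0.1  0.1] q [ 0.66  0.79 -0.39  1.77  0.45  0.68  0.07]
shift [ 0.3 -0.2  6.9] turn 0.001 q7 0.07
```

```bash
python3 -m inch '[[0,0,3,0,220],[0,0,6,0,220],[0,0,7,0,220],[0,0,7,0,220]]'
python3 -m inch '[[0,0,0,0,160],[0,0,0,0,130],[0,0,0,0,110],[0,0,0,0,110],[0,0,0,0,110],[0,0,-5,0,110],[0,0,-30,0,110],[0,0,-80,0,100],[0,0,-120,0,50],[0,0,-150,0,0],[0,0,-150,0,0]]'
python3 - <<'E'
from h import *
st(); c=cam('wrist'); cv2.imwrite('pics/w13.png',c['img']); np.save('w13.npy',c)
E
```

```text
time_s: 20.25
tool_pos: [0.5375, -0.2669, 0.0817]
tool_rot: [[-0.051, 0.999, 0.0], [0.999, 0.051, -0.005], [-0.005, 0.0, -1.0]]
contact_force: [-0.7, 0.1, 0.0]
width: 0.0351
time_s: 21.35
tool_pos: [0.5399, -0.2669, 0.2368]
tool_rot: [[-0.051, 0.999, 0.008], [0.999, 0.051, -0.008], [-0.009, 0.008, -1.0]]
contact_force: [0.4, -0.8, 0.3]
width: 0.0854
t 21.35 tcp [ 0.5399 -0.2669  0.2368] yaw_x 1.6216 w 0.0854 F [ 0.4 -0.8  0.3] q [ 0.74  0.58 -0.49  1.71  0.33  0.92  0.16]
```

View pics/w13.png

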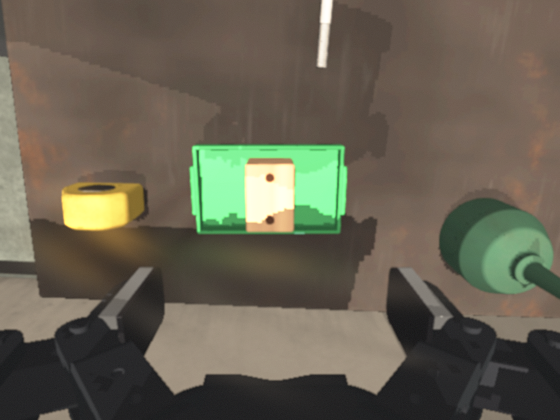

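```bash
python3 - <<'E'
from h import *
c=np.load('w13.npy',allow_pickle=True).item(); cv2.imwrite('pics/w13c.png',cv2.resize(c['img'][135:245,185:355],None,fx=4.5,fy=4.5,interpolation=cv2.INTER_CUBIC))
E
```

```text
(no output)
```

View pics/w13c.png

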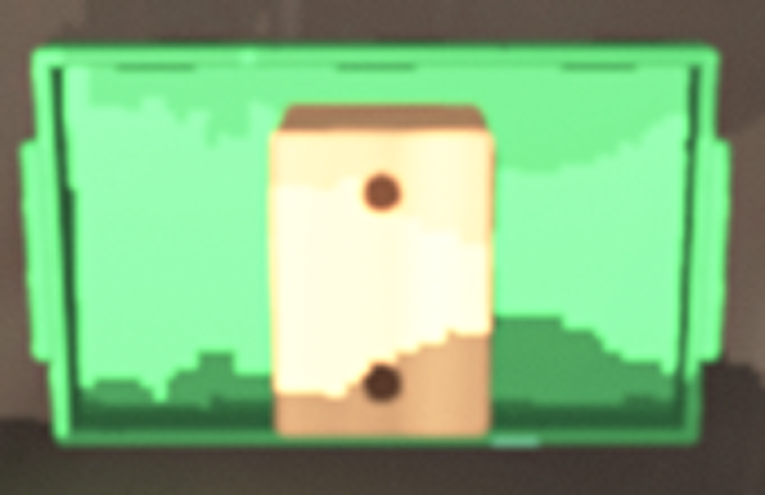

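```bash
python3 - <<'E'
from h import *
c=np.load('w13.npy',allow_pickle=True).item(); o=np.array([185,135])
P=plane(c,np.array([(272,128),(494,128),(491,437),(274,437)])/4.5+o,.039); print('block',P.round(4).tolist(),P.mean(0).round(4))
P=plane(c,np.array([(33,48),(719,46),(698,440),(57,444)])/4.5+o,.015); print('box',P.round(4).tolist(),P.mean(0).round(4))
d=P[1]-P[0]; print(np.arctan2(d[1],d[0])); st()
a=cam('top'); print('sad est', plane(a,[(313,146)],.044)); print(plane(a,[(293,148),(331,147)],.003))
E
```

```text
block [[0.5196, -0.2413, 0.039], [0.555, -0.2395, 0.039], [0.558, -0.2916, 0.039], [0.5215, -0.2934, 0.039]] [ 0.5385 -0.2664  0.039 ]
box [[0.4767, -0.2333, 0.015], [0.5945, -0.227, 0.015], [0.5979, -0.2986, 0.015], [0.4805, -0.3051, 0.015]] [ 0.5374 -0.266   0.015 ]
0.05341080479543787
t 21.4 tcp [ 0.5386 -0.2666  0.2343] yaw_x 1.6216 w 0.0851 F [-0.6 -0.3 -0.7] q [ 0.74  0.58 -0.49  1.71  0.34  0.92  0.16]
sad est [[ 0.63713763 -0.05579399  0.044     ]]
[[ 0.64229249 -0.01070004  0.003     ]
 [ 0.64540427 -0.10414881  0.003     ]]
```

```bash
python3 -c "
from h import *
go([.64,-.057,.24],1.5)"
```

```text
shift [203.8 112.9  -8.6] turn -1.449 q7 0.16
```

```bash
python3 -m inch '[[18,10,-2,-0.12,0],[36,20,-4,-0.24,0],[55,30,-6,-0.36,0],[75,40,-8,-0.48,0],[95,52,-8,-0.61,0],[115,64,-8,-0.74,0],[135,75,-8,-0.87,0],[155,86,-8,-1.0,0],[175,97,-8,-1.14,0],[190,105,-8,-1.28,0],[204,113,-8,-1.4,0],[204,113,-8,-1.45,0]]'
python3 -m inch '[[0,0,0,-0.03,0],[0,0,0,-0.05,0]]'
python3 - <<'E'
from h import *
st(); c=cam('wrist'); cv2.imwrite('pics/w14.png',c['img']); np.save('w14.npy',c)
E
```

```text
time_s: 22.65
tool_pos: [0.6398, -0.0536, 0.2379]
tool_rot: [[-0.998, 0.062, -0.0], [0.062, 0.998, -0.003], [0.0, -0.003, -1.0]]
contact_force: [-0.4, 0.7, 1.0]
width: 0.0849
time_s: 22.85
tool_pos: [0.639, -0.0534, 0.2364]
tool_rot: [[-1.0, 0.011, -0.003], [0.011, 1.0, -0.002], [0.003, -0.002, -1.0]]
contact_force: [0.3, 0.4, -0.0]
width: 0.0851
t 22.85 tcp [ 0.639  -0.0534  0.2364] yaw_x 3.131 w 0.0851 F [ 0.3  0.4 -0. ] q [ 0.55  0.75 -0.83  1.58  0.6   1.09  1.13]
```

View pics/w14.png

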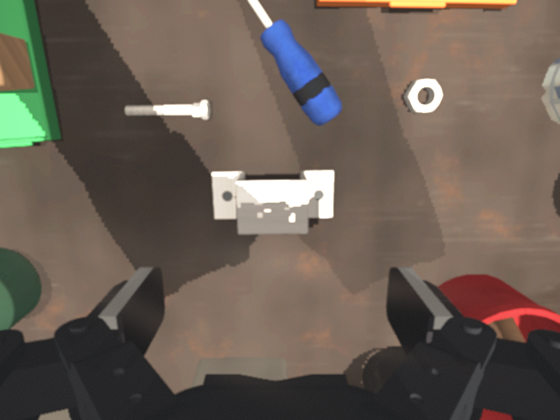

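```bash
python3 - <<'E'
from h import *
c=np.load('w14.npy',allow_pickle=True).item(); cv2.imwrite('pics/w14c.png',cv2.resize(c['img'][155:245,200:345],None,fx=5,fy=5,interpolation=cv2.INTER_CUBIC))
E
```

```text
(no output)
```

View pics/w14c.png

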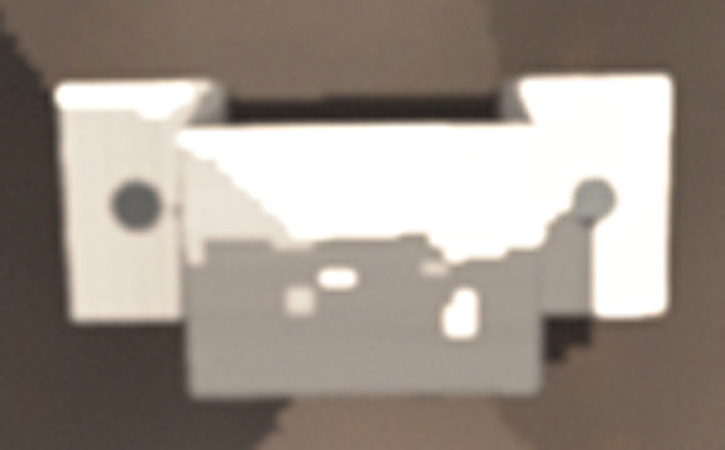

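```bash
python3 - <<'E'
from h import *
c=np.load('w14.npy',allow_pickle=True).item(); o=np.array([200,155])
for n,b,z in(('top',[(177,128),(549,124),(541,397),(188,397)],.0445),('feet',[(55,85),(674,75),(667,317),(70,322)],.003)):
    P=plane(c,np.array(b)/5+o,z); print(n,P.round(4).tolist(),P.mean(0).round(4),np.linalg.norm(P-np.roll(P,1,0),axis=1).round(4))
    for i,j in((0,1),(3,2)): d=P[j]-P[i]; print(np.arctan2(d[1],d[0]))
st()
go([.638,-.055,.09],1.585)
E
```

```text
top [[0.6222, -0.0818, 0.0445], [0.6221, -0.0288, 0.0445], [0.6631, -0.0294, 0.0445], [0.6626, -0.0816, 0.0445]] [ 0.6425 -0.0554  0.0445] [0.0404 0.053  0.041  0.0523]
1.5719482392422708
1.5613608654614743
feet [[0.6225, -0.1061, 0.003], [0.6219, -0.0047, 0.003], [0.6632, -0.0046, 0.003], [0.6631, -0.1058, 0.003]] [ 0.6427 -0.0553  0.003 ] [0.0405 0.1015 0.0413 0.1012]
1.5772741581252636
1.5699957318405087
t 22.9 tcp [ 0.6392 -0.0538  0.2367] yaw_x 3.1311 w 0.0857 F [ 0.3 -0.4  0.7] q [ 0.55  0.75 -0.83  1.58  0.6   1.09  1.13]
shift [  0.8  -0.9 146.7] turn -0.025 q7 1.13
```

```bash
python3 -c "
from h import *
go([.6426,-.0553,.086],1.571)"
python3 -m inch '[[-4,-1,40,-0.01,0],[-4,-1,80,-0.01,0],[-4,-1,115,-0.01,0],[-4,-1,138,-0.01,0],[-4,-1,148,-0.01,0],[-4,-1,150,-0.01,0],[-4,-1,150,-0.01,0]]'
python3 -m inch '[[0,0,0,0,60],[0,0,0,0,100],[0,0,0,0,140],[0,0,0,0,170],[0,0,0,0,170],[0,0,0,0,170],[0,0,0,0,170]]' 40
python3 -c "
from h import *
st()"
```

```text
shift [ -3.8  -1.1 150.7] turn -0.011 q7 1.13
time_s: 23.6
tool_pos: [0.6434, -0.0552, 0.0876]
tool_rot: [[-1.0, 0.001, -0.001], [0.001, 1.0, -0.003], [0.001, -0.003, -1.0]]
contact_force: [-0.6, 0.3, 0.6]
width: 0.0853
time_s: 24.3
tool_pos: [0.6443, -0.0553, 0.089]
tool_rot: [[-1.0, 0.001, 0.001], [0.001, 1.0, -0.003], [-0.001, -0.003, -1.0]]
contact_force: [-0.9, -0.8, 6.7]
width: 0.0512
t 24.3 tcp [ 0.6443 -0.0553  0.089 ] yaw_x 3.1403 w 0.0512 F [-0.9 -0.8  6.7] q [ 0.48  0.93 -0.71  1.62  0.75  0.88  1.04]
```

```bash
python3 -m inch '[[0,0,-20,0,170],[0,0,-55,0,170],[0,0,-90,0,170],[0,0,-115,0,170],[0,0,-115,0,170]]'
python3 - <<'E'
from h import *
st(); c=cam('wrist'); cv2.imwrite('pics/w15.png',c['img']); go([.5375,-.265,.2],.052)
E
```

```text
time_s: 24.8
tool_pos: [0.6463, -0.0544, 0.2094]
tool_rot: [[-1.0, 0.001, 0.008], [0.001, 1.0, -0.003], [-0.008, -0.003, -1.0]]
contact_force: [0.1, 0.5, -0.9]
width: 0.0513
t 24.8 tcp [ 0.6463 -0.0544  0.2094] yaw_x 3.1403 w 0.0513 F [ 0.1  0.5 -0.9] q [ 0.54  0.79 -0.81  1.59  0.64  1.04  1.12]
shift [ 107.4 -210.3    7. ] turn 1.517 q7 1.12
```

View pics/w15.png

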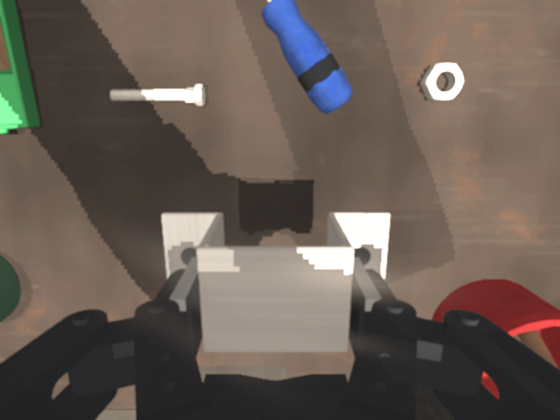

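```bash
python3 -m inch '[[9,-18,1,0.12,170],[18,-36,2,0.24,170],[27,-54,3,0.36,170],[37,-74,4,0.5,170],[47,-94,5,0.64,170],[58,-114,6,0.78,170],[68,-134,7,0.92,170],[78,-154,7,1.06,170],[88,-173,7,1.2,170],[98,-192,7,1.34,170],[107,-210,7,1.47,170],[107,-210,7,1.517,170]]'
python3 -m inch '[[0,0,0,0.02,170],[0,0,0,0.04,170]]'
python3 - <<'E'
from h import *
st(); c=cam('wrist'); cv2.imwrite('pics/w16.png',c['img']); go([.5375,-.2675,.145],.052)
E
```

```text
time_s: 26.05
tool_pos: [0.5351, -0.2683, 0.1988]
tool_rot: [[-0.043, 0.999, 0.001], [0.999, 0.043, -0.005], [-0.005, 0.001, -1.0]]
contact_force: [0.1, -0.3, -1.4]
width: 0.0513
time_s: 26.25
tool_pos: [0.5342, -0.2682, 0.198]
tool_rot: [[-0.003, 1.0, -0.001], [1.0, 0.003, -0.004], [-0.004, -0.001, -1.0]]
contact_force: [-0.5, -1.0, -1.5]
width: 0.0513
t 26.25 tcp [ 0.5342 -0.2682  0.198 ] yaw_x 1.5735 w 0.0513 F [-0.5 -1.  -1.5] q [ 0.72  0.62 -0.46  1.74  0.35  0.86  0.11]
shift [ 0.5  2.9 53.2] turn -0.05 q7 0.11
```

View pics/w16.png

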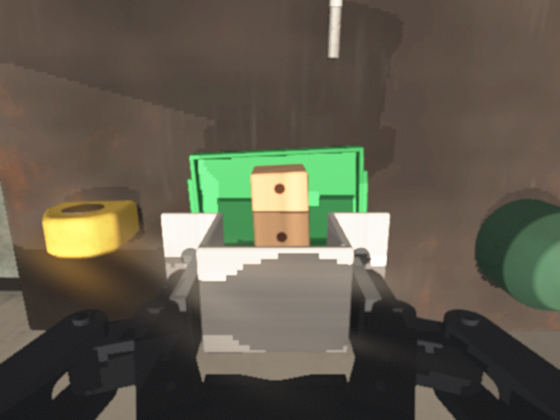

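```bash
python3 -m inch '[[0,3,10,-0.05,170],[0,3,25,-0.05,170],[0,3,40,-0.05,170],[0,3,45,-0.05,170],[0,3,45,-0.05,170]]'
python3 - <<'E'
from h import *
st(); c=cam('wrist'); cv2.imwrite('pics/w17.png',c['img']); go([.5375,-.268,.095],.052)
E
```

```text
time_s: 26.8
tool_pos: [0.5368, -0.2676, 0.1518]
tool_rot: [[-0.052, 0.999, -0.003], [0.999, 0.052, -0.003], [-0.003, -0.003, -1.0]]
contact_force: [-0.0, -0.2, -1.5]
width: 0.0514
t 26.8 tcp [ 0.5368 -0.2676  0.1518] yaw_x 1.6231 w 0.0514 F [-0.  -0.2 -1.5] q [ 0.7   0.69 -0.44  1.75  0.4   0.79  0.12]
shift [-0.   0.2 57.6] turn 0.0 q7 0.12
```

View pics/w17.png

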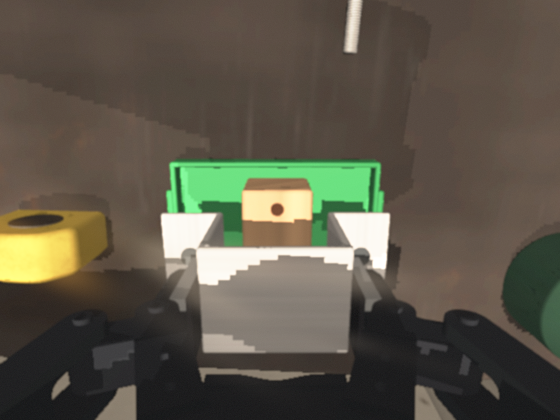

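```bash
python3 -m inch '[[0,0.5,10,0,170],[0,0.5,20,0,170],[0,0.5,28,0,170],[0,0.5,34,0,170],[0,0.5,34,0,170]]'
python3 -m inch '[[0,0,5,0,170],[0,0,10,0,170],[0,0,15,0,170],[0,0,18,0,170],[0,0,18,0,170]]'
python3 - <<'E'
from h import *
st(); c=cam('wrist'); cv2.imwrite('pics/w18.png',c['img']); go([.5375,-.268,.092],.052)
E
```

```text
time_s: 27.35
tool_pos: [0.5372, -0.2676, 0.1175]
tool_rot: [[-0.052, 0.999, -0.003], [0.999, 0.052, -0.003], [-0.003, -0.003, -1.0]]
contact_force: [-0.5, -0.3, -2.0]
width: 0.0514
time_s: 27.85
tool_pos: [0.5369, -0.2676, 0.099]
tool_rot: [[-0.052, 0.999, -0.004], [0.999, 0.052, -0.003], [-0.002, -0.004, -1.0]]
contact_force: [-0.7, 1.0, -1.5]
width: 0.0514
t 27.85 tcp [ 0.5369 -0.2676  0.099 ] yaw_x 1.6232 w 0.0514 F [-0.7  1.  -1.5] q [ 0.67  0.77 -0.4   1.76  0.44  0.7   0.08]
shift [-0.4  0.4  7.3] turn 0.0 q7 0.08
```

View pics/w18.png

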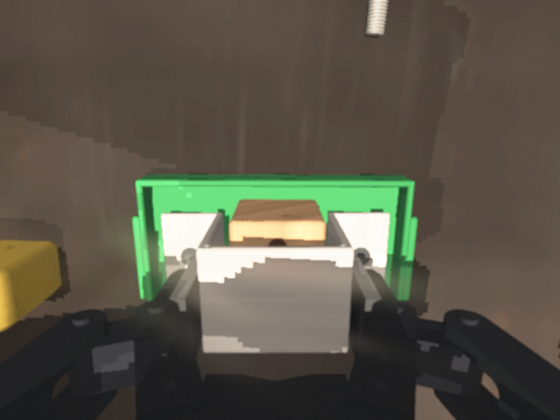

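```bash
python3 -m inch '[[0,0,3,0,170],[0,0,5,0,170],[0,0,7,0,170],[0,0,7,0,170]]'
```

```text
time_s: 28.3
tool_pos: [0.5371, -0.2677, 0.0922]
tool_rot: [[-0.052, 0.999, -0.003], [0.999, 0.052, -0.003], [-0.003, -0.003, -1.0]]
contact_force: [0.1, -0.0, -0.4]
width: 0.0512
```

```bash
python3 -m inch '[[0,0,0.5,0,110],[0,0,0.5,0,90],[0,0,0.5,0,70],[0,0,0.5,0,60],[0,0,-2,0,60],[0,0,-15,0,50],[0,0,-45,0,40],[0,0,-90,0,0],[0,0,-130,0,0],[0,0,-150,0,0],[0,0,-150,0,0]]'
python3 - <<'E'
from h import *
st(); c=cam('wrist'); cv2.imwrite('pics/w19.png',c['img'])
for n in('top','scene'):
    c=cam(n); cv2.imwrite(f'pics/{n}19.png',cv2.resize(c['img'][120:290,220:450],None,fx=3.4,fy=3.4,interpolation=cv2.INTER_CUBIC))
E
```

```text
time_s: 29.4
tool_pos: [0.5395, -0.2678, 0.2468]
tool_rot: [[-0.052, 0.999, 0.004], [0.999, 0.052, -0.006], [-0.006, 0.003, -1.0]]
contact_force: [0.7, -0.1, -0.1]
width: 0.0854
t 29.4 tcp [ 0.5395 -0.2678  0.2468] yaw_x 1.6231 w 0.0854 F [ 0.7 -0.1 -0.1] q [ 0.74  0.57 -0.5   1.7   0.33  0.95  0.17]
```

View pics/w19.png

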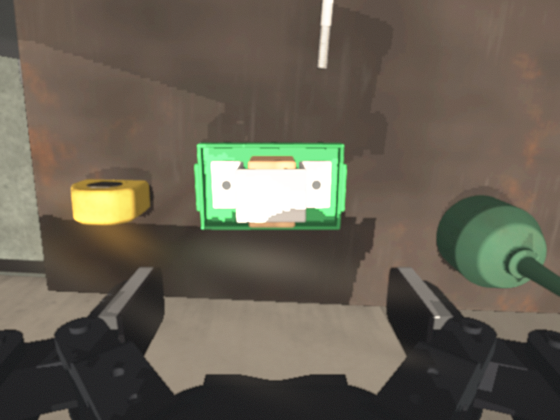

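View pics/scene19.png

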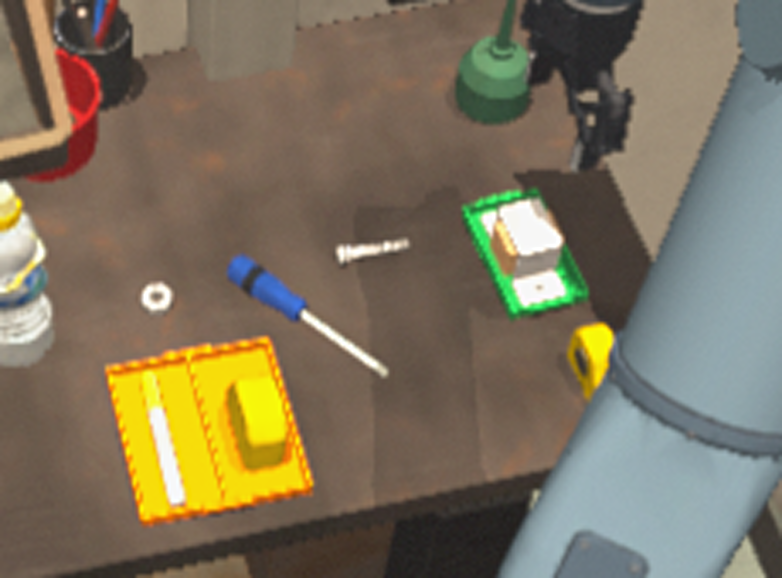

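```bash
python3 - <<'E'
from h import *
c=cam('wrist'); np.save('w20.npy',c); cv2.imwrite('pics/w20c.png',cv2.resize(c['img'][135:240,190:355],None,fx=4.5,fy=4.5,interpolation=cv2.INTER_CUBIC)); st()
E
```

```text
t 29.6 tcp [ 0.5368 -0.2671  0.2413] yaw_x 1.6232 w 0.0852 F [-0.1  0.8 -0.3] q [ 0.74  0.58 -0.49  1.71  0.33  0.95  0.17]
```

View pics/w20c.png

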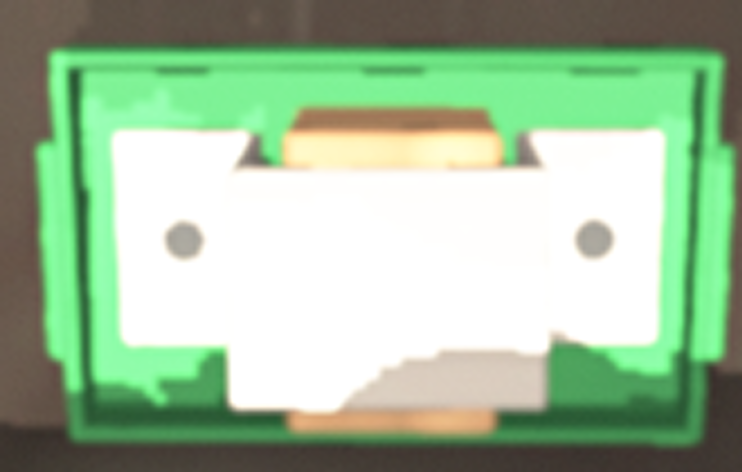

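View pics/top19.png

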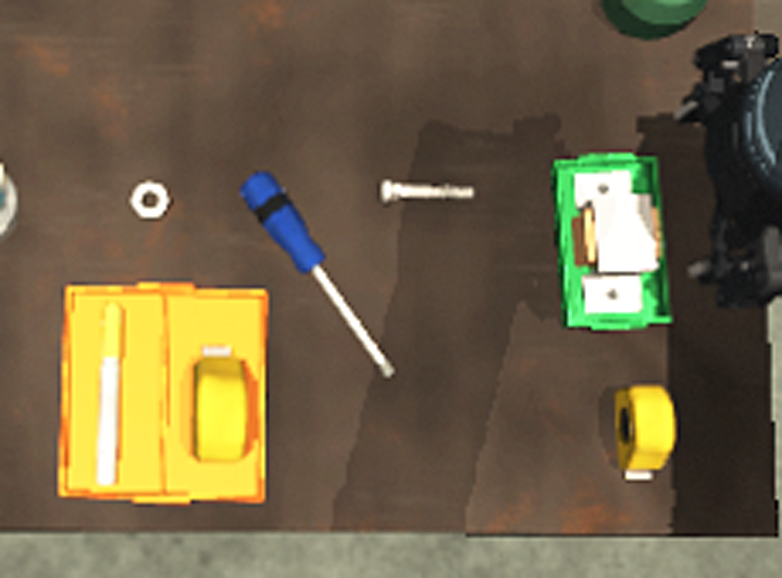

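```bash
python3 - <<'E'
from h import *
c=np.load('w20.npy',allow_pickle=True).item(); o=np.array([190,135])
P=plane(c,np.array([(112,130),(664,128),(658,345),(122,347)])/4.5+o,.006); print('feet',P.mean(0).round(4),np.linalg.norm(P-np.roll(P,1,0),axis=1).round(4))
P=plane(c,np.array([(230,168),(551,168),(547,408),(230,409)])/4.5+o,.0475); print('hat',P.mean(0).round(4),np.linalg.norm(P-np.roll(P,1,0),axis=1).round(4))
st(); ctrl.sign_off()
E
```

```text
feet [ 0.5378 -0.2656  0.006 ] [0.0412 0.1008 0.0411 0.1013]
hat [ 0.5379 -0.2652  0.0475] [0.0402 0.0509 0.0399 0.0523]
t 29.6 tcp [ 0.5368 -0.2671  0.2413] yaw_x 1.6232 w 0.0852 F [-0.1  0.8 -0.3] q [ 0.74  0.58 -0.49  1.71  0.33  0.95  0.17]
the job is handed in; nothing more can be done
```

I finished both kits and handed the job in at 29.6 s of robot time. The hand-in gives no verdict, so the results below come from my own last checks.

- **Bracket kit:** The block is flat on the green box floor, about 1 mm from the middle. The bracket stands over it with both feet on the floor. Its feet and hat both measured at about (0.538, −0.265), against a box centre of (0.537, −0.266), and its sizes fit those given at floor height.
- **Marking-out kit:** The larger tape measure stands upright in the right-hand compartment and the marker lies flat in the left-hand one. I checked these by eye in the last wrist view and in the final scene and top pictures; I did not measure their final positions.
- **Left alone:** The nut and bolt look where they were at the start, also by eye. The gripper finished clear of everything, about 0.24 m up.

**Disagreements:** The orange tray's angle differed by about 0.04 rad between its edges in the wrist view. The tray's centre differed by about 5 mm between views. Both are well within the room in the compartments. I also found a hanging crate over the left side during one wrist view. I moved back and turned the wrist half round to keep clear of it, with no contact.

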